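# Click the polishing barrel's lid shut

### The arm

A 6-joint arm with a two-finger parallel gripper is mounted at the origin on the work surface. World frame = base frame: x ahead of the robot, y to its left, z up, the work surface at z = 0. Lengths are in m, angles in rad, forces in N, time in s.
With the tool pointing down it reaches from about 0.275 to 0.825 m from the base axis. Payload 4.9 kg.
Tool frame: the origin (TCP) lies at the very end of the fingers, on their centre line; the grasp point (between the pads) lies 19 mm behind it; z points along the fingers, y is the line along which they close (so a half turn about z gives the same grasp; the last joint's range is limited). The gripper opens to 85 mm and grips with 20 to 120 N. Pads are 22 mm wide; open, the fingers measure 114 mm over their backs; the gripper's body (76 mm by 85 mm) begins 54 mm behind the grasp point. The pads swing forward as they close: fully open they stand 13 mm farther back than shut.
Start: joints at [-1.264, 0.326, -0.193, 1.052, 0, 1.437], TCP at [0.235, -0.497, 0.231] pointing down, gripper open.
Joint ranges: [-2.65, 2.65], [-0.97, 1.79], [-1.3, 1.35], [-1.93, 2.1], [-1.47, 1.37], [-3.14, 3.14]. Speed limits (rad/s): [2.57, 2.57, 3.14, 3.14, 3.14, 3.14].

### API

Orientations are given as a unit quaternion [w, x, y, z].
In Python, from rig import arm, eyes, order gives the robot as it stands.
- The arm moves only by the tool jog_arm, never from a script. Its argument "increments" is a list that holds one entry, the list of rows, each a list of 5 numbers: the shift along the tool's x, y, z scaled (see below), then the turn about the tool's z scaled (see below), then the closure, from -1 (fully open) to 1 (shut). A call has 1 to 8 rows; each row is the pose to reach, as a shift and turn from the pose commanded when the call began, along the tool's axes at that moment; what a row does not reach only later rows make up. The controller multiplies each number of a shift by 400 mm and each number of a turn by pi/2 rad. A row lasts 1/8 s, in which the tool goes at most 62.5 mm and 10.7 degrees, less where a joint would pass 70% of its speed; a pose out of reach is approached as far as the arm can. A call with a number of a shift or a turn outside -1 to 1 is refused whole. A call with a gripper value outside its range is refused whole. The fingers move at their own pace and stop on an object; the grip force is fixed at half the most. Time passes only in rows, so rows that repeat a pose let the fingers close. It gives the time, the measured TCP pose, the force, the opening and the grip force at its end, in the units of the state.
- arm.get_state(): the state, without advancing time (a new reading comes with each control period).
- eyes.read_camera(name): name is "scene" or "side" or "wrist"; returns a dict with "frame" (400x640x3 uint8, red, green, blue), "depth" (400x640 float32, m along the optical axis (not along the pixel's ray), 0 where there is no reading), "camera_matrix" (3x3 intrinsics, pixels), "xyz" and "attitude" of the camera in the world. Camera axes: x right, y down, z forward; pixel columns grow to the right and rows downward; lengths in m; the calibration is good to about 2 mm. A picture is of the moment at which its call begins.
- order.close_job(): hands the job in; it is judged then, once.
The state is a dict: "time": time; "qpos": joint angles; "joint_velocities": joint speeds; "tau": joint torques, N m; "tool_pos": TCP position; "tool_rot": TCP orientation; "force": force on the tool from outside, world axes, zero at the start; "wrist_torque": the same for the moment, N m; "finger_gap": finger opening in m; "grasp_force": force on a finger pad.
Only numpy, scipy, OpenCV 4.12 (cv2) and the standard library are available. Lean on these libraries where they do the work, as an engineer would, in place of code of your own. Each camera call takes 0.05 s, during which the arm holds its last target. There are 200 camera calls.

### The job

The lid of the upright polishing barrel is on but not yet snapped: press down the four sections of its rim with a fingertip, one section after another and never two at once, until every one has clicked shut. Only press: do not lift, tip or shove the barrel, leave it standing where it is, and leave the things around it undisturbed. Finish with the hand clear of everything.

Things in the scene. Friction and masses are not known exactly. Their poses are not given: they have to be found in the camera images.
- barrel: loose round dark cast barrel standing upright on the cart top, 0.7 to 1 kg, 138 mm across, with a pale snap-fit lid. Origin: centre of its underside, z up. Lid: flat middle disc (102 mm across, top at 92 mm height), black knob on the axis (26 mm across, top at 114 mm), and round the disc a rim of four curved sections whose middles lie towards the barrel's +x, +y, -x, -y (sections 1 to 4)
- section1_top (a point): middle of the top face of rim section 1, 65 mm from the barrel's axis; it goes down with the section: 104 mm above the cart top standing up, 96 mm clicked shut. The section is 22 mm wide (54 to 76 mm from the axis) and about 83 degrees long, with 6 mm gaps to its neighbours. Site x points outward from the barrel's axis, z up
- section1 (a joint): how far rim section 1 is pressed straight down, m: 0 standing up, 0.008 clicked shut (hard stop). A clip resists with about 7 N at first, easing to nothing half-way (0.004), then pulls the section down to 0.008 by itself and keeps it there; let go before half-way it springs back up. Each section moves on its own
- section2_top (a point): middle of the top face of rim section 2, 65 mm from the barrel's axis; it goes down with the section: 104 mm above the cart top standing up, 96 mm clicked shut. The section is 22 mm wide (54 to 76 mm from the axis) and about 83 degrees long, with 6 mm gaps to its neighbours. Site x points outward from the barrel's axis, z up
- section2 (a joint): how far rim section 2 is pressed straight down, m: 0 standing up, 0.008 clicked shut (hard stop). A clip resists with about 7 N at first, easing to nothing half-way (0.004), then pulls the section down to 0.008 by itself and keeps it there; let go before half-way it springs back up. Each section moves on its own
- section3_top (a point): middle of the top face of rim section 3, 65 mm from the barrel's axis; it goes down with the section: 104 mm above the cart top standing up, 96 mm clicked shut. The section is 22 mm wide (54 to 76 mm from the axis) and about 83 degrees long, with 6 mm gaps to its neighbours. Site x points outward from the barrel's axis, z up
- section3 (a joint): how far rim section 3 is pressed straight down, m: 0 standing up, 0.008 clicked shut (hard stop). A clip resists with about 7 N at first, easing to nothing half-way (0.004), then pulls the section down to 0.008 by itself and keeps it there; let go before half-way it springs back up. Each section moves on its own
- section4_top (a point): middle of the top face of rim section 4, 65 mm from the barrel's axis; it goes down with the section: 104 mm above the cart top standing up, 96 mm clicked shut. The section is 22 mm wide (54 to 76 mm from the axis) and about 83 degrees long, with 6 mm gaps to its neighbours. Site x points outward from the barrel's axis, z up
- section4 (a joint): how far rim section 4 is pressed straight down, m: 0 standing up, 0.008 clicked shut (hard stop). A clip resists with about 7 N at first, easing to nothing half-way (0.004), then pulls the section down to 0.008 by itself and keeps it there; let go before half-way it springs back up. Each section moves on its own
- cup: open bronze cup, 68 mm across, 55 mm tall; loose bystander, origin at its underside centre
- stone: smooth grey river-stone burnisher, 56 mm across, 27 mm thick; loose bystander, origin at its underside centre
- pliers: steel round-nose pliers with black handles, 150 mm long along its x axis, 52 mm wide, 14 mm thick, lying flat; loose bystander, origin at its underside, about the middle of its length
- pot: lidded pewter pot, 74 mm across, 75 mm tall; loose bystander, origin at its underside centre
- brush: hand brush, 160 mm long along its x axis, lying flat, 20 mm thick; loose bystander, origin at its underside, about the middle of its length
- dish: small dark wooden bowl, 72 mm across, 30 mm tall; loose bystander, origin at its underside centre
Mind the look-alikes: they are no part of the job. Of the things that look like the barrel, the smallest one is meant.

How it is judged:
By the outcome, as a careful person would: the job done as asked, in the order asked, and still so for the second after the job is handed in, with the robot touching nothing.
It also fails if it takes over 45 s, if anything falls off the work surface, if the arm or the gripper's body presses on something with over 40 N, if the wrist force passes 120 N, or if a joint passes its speed limit or range.

## Working session

There is one attempt and no reset: what is moved stays moved. The work goes in short steps, Python scripts to look and compute and a tool call to move; the robot and the scene stay as the last step left them, time stands still between calls to the robot, and variables do not carry over. Pictures are saved under pics/ and viewed, at most 10 in all, crops included, and the job is handed in when it is done.

Besides the shell and the picture viewer there is one more tool, called as name([rows], argument=value, ...), one row to a line, values as JSON. jog_arm: Moves the arm, as the interface text tells. Shifts and turns lie within -1 to 1; 1 stands for 400 mm of shift or pi/2 rad of turn. Its arguments: {"type":"object","properties":{"increments":{"type":"array"}},"required":["increments"]}

```bash
mkdir -p pics; cat > h.py <<'E'
import numpy as np,cv2
from scipy.spatial.transform import Rotation as R
from rig import arm,eyes,order
def look(n,save=None):
    c=eyes.read_camera(n)
    if save: cv2.imwrite('pics/'+save,cv2.cvtColor(c['frame'],cv2.COLOR_RGB2BGR)); np.savez('pics/'+save[:-4],**{k:np.array(v) for k,v in c.items()})
    return c
def rot(q):
    q=np.array(q)
    return q if q.shape==(3,3) else R.from_quat(q[[1,2,3,0]]).as_matrix()
def cloud(c):
    K=c['camera_matrix'];v,u=np.mgrid[:400,:640];d=c['depth']
    p=np.stack([(u-K[0,2])/K[0,0]*d,(v-K[1,2])/K[1,1]*d,d],-1)
    return p@rot(c['attitude']).T+np.array(c['xyz'])
E
python3 - <<'E'
from h import *
for n in('scene','side'):
    c=look(n,n+'0.png');print(n,c['xyz'],c['attitude'],c['camera_matrix'][0])
s=arm.get_state();print(s)
E
```

```text
scene [ 1.21821309 -0.29667253  1.1544786 ] [-0.26155127  0.81462938  0.49166662 -0.16196865] [480.92392463   0.         325.53091069]
side [0.02862439 0.83184214 0.92863644] [ 0.11601601 -0.24127388  0.88194638 -0.38794043] [449.48979941   0.         310.25788651]
{'time': 0.1, 'qpos': array([-1.26424823e+00,  3.26849469e-01, -1.93478606e-01,  1.05200194e+00,
       -2.13145255e-05,  1.43659668e+00]), 'joint_velocities': array([-3.10355092e-04,  4.47566364e-05,  2.05048199e-03,  1.17406059e-03,
       -1.34372415e-03,  5.81699651e-04]), 'tau': array([ 1.09307810e-03, -4.44239652e+01,  2.63037622e+01,  7.90861726e-03,
       -9.17126113e-05,  4.08120556e-06]), 'tool_pos': array([ 0.23448558, -0.49693746,  0.23059319]), 'tool_rot': array([-7.63082712e-04,  9.75815502e-01,  2.18594413e-01, -7.66182718e-05]), 'force': array([ 0.21535768, -0.65224629,  0.23441316]), 'wrist_torque': array([ 0.01199487,  0.00797523, -0.04029341]), 'grasp_force': 0.0, 'finger_gap': 0.08541085203266077}
```

View pics/scene0.png

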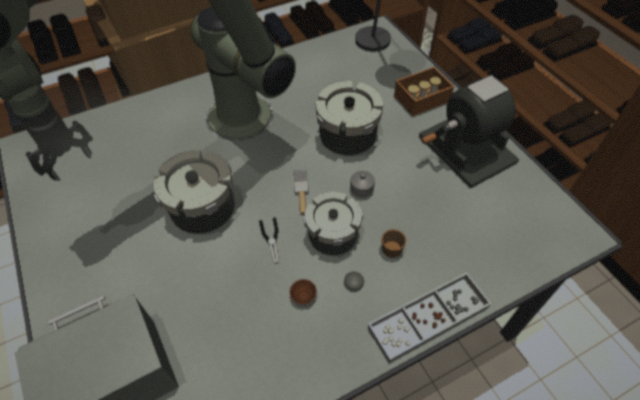

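View pics/side0.png

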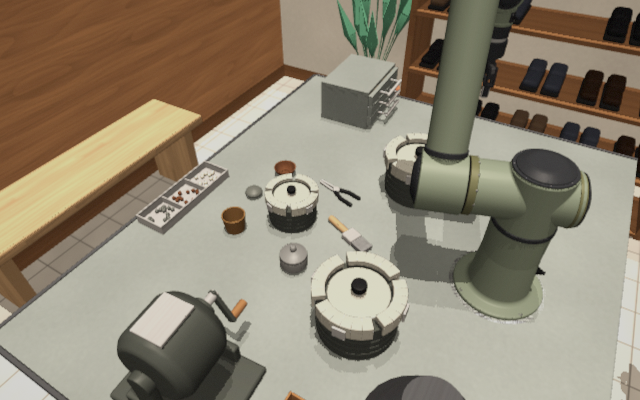

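Barrel look-alikes in the scene image are at (349,105), (193,180) and (333,215). The last looks smallest, so I'll measure it and check a close crop.

```bash
python3 - <<'E'
from h import *
for n,boxes in(('scene',[(300,75,395,160),(145,140,245,235),(295,180,370,255)]),('side',[(300,240,420,360),(255,165,330,235)])):
    c=dict(np.load(f'pics/{n}0.npz'));P=cloud(c)
    for (a,b,e,f) in boxes:
        q=P[b:f,a:e].reshape(-1,3);col=c['frame'][b:f,a:e].reshape(-1,3).astype(int)
        zs=q[:,2];h=np.histogram(zs,bins=np.arange(-.01,.2,.01))[0]
        m=(zs>.08)&(zs<.2)&(col.min(1)>95)
        (x,y),r=cv2.minEnclosingCircle(q[m][:,:2].astype(np.float32))
        t=q[zs>.085]; top=t[np.argsort(-t[:,2])[:15]].mean(0)
        print(n,(a,b),'circle',round(x,4),round(y,4),'dia',round(2*r,4),'knob',top.round(4),h)
    a,b,e,f=boxes[-1]
    cr=cv2.resize(c['frame'][b:f,a:e],None,fx=6,fy=6,interpolation=cv2.INTER_CUBIC)
    cv2.imwrite(f'pics/crop_{n}.png',cr[...,::-1])
a=cv2.imread('pics/crop_scene.png');b=cv2.imread('pics/crop_side.png')
b=cv2.copyMakeBorder(b,0,a.shape[0]-b.shape[0],0,0,cv2.BORDER_CONSTANT)
o=np.hstack([a,b]);s=min(800/o.shape[1],1);cv2.imwrite('pics/crop.png',cv2.resize(o,None,fx=s,fy=s))
E
```

```text
scene (300, 75) circle 0.2555 0.282 dia 0.216 knob [ 1.2182 -0.2967  1.1545] [1891 2189  114  101  146   93  164   95  148  102   37   89  313 1027
  575  884   74    2    0    0]
scene (145, 140) circle 0.312 -0.2409 dia 0.217 knob [ 1.2182 -0.2967  1.1545] [1465 2774  126   83  188   86  199   93  180  112   23  110  375 1491
  645 1404  104    2    0    0]
scene (295, 180) circle 0.5743 0.054 dia 0.1599 knob [ 1.2182 -0.2967  1.1545] [ 936 1194  267  272  130  139  215   59   43  353  929  989   71    0
    0    0    0    0    0    0]
side (300, 240) circle 0.2532 0.2849 dia 0.2194 knob [0.0286 0.8318 0.9286] [2335 3376  340  152  303  124  375  111  252   77   23  143  621 2629
  905 2400  182    0    0    0]
side (255, 165) circle 0.5738 0.0565 dia 0.1608 knob [0.0286 0.8318 0.9286] [ 760 1686  195  230  130  118  124   81   52  263  738  798   51    0
    0    0    0    0    0    0]
```

View pics/crop.png

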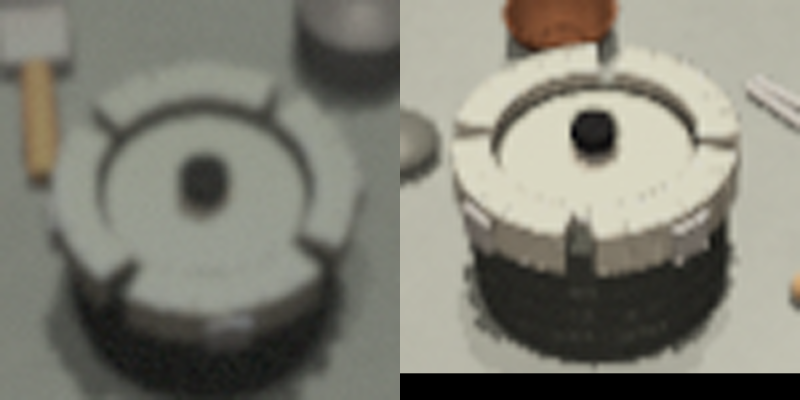

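The close crop shows the small barrel: about 152 mm over the rim (the others are about 216), four raised sections, and gaps at crop (108,122), (268,97), (318,250), (120,275). That fits the description. Next: axis and gap angles.

```bash
python3 - <<'E'
from h import *
from scipy.optimize import minimize
for n,(a,b,e,f),cg in(('scene',(295,180,370,255),[(108,122),(268,97),(318,250),(120,275)]),('side',(255,165,330,235),[(60,130),(205,55),(310,142),(180,235)])):
    c=dict(np.load(f'pics/{n}0.npz'));K=c['camera_matrix'];A=rot(c['attitude']);o=c['xyz']
    def ray(u,v,z):
        d=A@np.array([(u-K[0,2])/K[0,0],(v-K[1,2])/K[1,1],1]);return o+d*(z-o[2])/d[2]
    q=cloud(c)[b:f,a:e].reshape(-1,3)
    m=(q[:,2]>.099)&(q[:,2]<.109);t=q[m]
    m0=np.array([.574,.055])
    t=t[np.abs(np.hypot(*(t[:,:2]-m0).T)-66)>0]
    t=t[np.hypot(*(t[:,:2]-m0).T)>.03]
    # annulus: fit centre so that points lie within 54..76
    cost=lambda p:(np.clip(np.abs(np.hypot(*(t[:,:2]-p).T)-.065)-.009,0,.006)**2).sum()
    p=minimize(cost,m0,method='Nelder-Mead').x
    print(n,'rim centre',p.round(4),'z med',np.median(t[:,2]).round(4),len(t))
    g=c['frame'][b:f,a:e].astype(int).max(2)<75
    k=np.zeros_like(g);k[25:45,28:48]=g[25:45,28:48] if n=='scene' else 0
    if n=='side':k[15:35,25:47]=g[15:35,25:47]
    v,u=np.nonzero(k);print(' knob',ray(u.mean()+a,v.mean()+b,.107).round(4),len(u))
    an=np.degrees(np.arctan2(*(t[:,:2]-p).T[::-1]))%90
    rr=np.hypot(*(t[:,:2]-p).T);s=(rr>.056)&(rr<.074)
    print(' hist mod90',np.histogram(an[s],bins=np.arange(0,91,5))[0])
    for x,y in cg:
        w=ray(a+x/5.333,b+y/5.333,.1)[:2]-p;print('  gap',np.degrees(np.arctan2(w[1],w[0])).round(1),np.hypot(*w).round(3))
s=arm.get_state();T=rot(s['tool_rot']);print(T.round(3))
E
```

```text
scene rim centre [0.576  0.0538] z med 0.104 1004
 knob [0.5758 0.0533 0.107 ] 61
 hist mod90 [49 44 43 49 20  2 46 42 49 50 45 45 54 38 45 49 47 42]
  gap -158.9 0.063
  gap 121.2 0.067
  gap 29.3 0.068
  gap -65.9 0.065
side rim centre [0.574  0.0563] z med 0.1044 823
 knob [0.575  0.0571 0.107 ] 55
 hist mod90 [37 42 34 42 17  2 36 32 39 42 36 39 33 33 37 34 40 36]
  gap 23.2 0.072
  gap -62.1 0.071
  gap -151.3 0.061
  gap 117.3 0.072
[[ 0.904  0.427 -0.   ]
 [ 0.427 -0.904  0.001]
 [ 0.    -0.002 -1.   ]]
```

Axis is at about (0.575, 0.055), rim z 0.104, with all four sections up. Gaps lie at 26° mod 90, so section middles are at -19°, 71°, 161° and 251°. I'll approach high with the fingers shut.

jog_arm([
  [[0.93,-0.57,0,0,1],[0.93,-0.57,0,0,1],[0.93,-0.57,0,0,1],[0.93,-0.57,0,0,1],[0.93,-0.57,0,0,1],[0.93,-0.57,0,0,1],[0.93,-0.57,0,0,1],[0.93,-0.57,0,0,1]],
])

```text
time: 1.1
tool_pos: [0.4751, -0.1289, 0.2309]
tool_rot: [-0.0, 0.975, 0.222, -0.0]
force: [-0.9, -0.7, 0.7]
finger_gap: -0.0001
grasp_force: 0.0
```

```bash
cat > go.py <<'E'
from h import *
s=arm.get_state();p=np.array(s['tool_pos']);T=rot(s['tool_rot']);C=np.array([.575,.055])
print('t',s['time'],'p',p.round(4),'F',s['force'].round(2),'gap',s['finger_gap'],'axis',T[:,2].round(4))
for a in(-19,71,161,251):
    r=np.radians(a);d=np.r_[C+.064*np.array([np.cos(r),np.sin(r)]),.135]-p
    print(a,(T.T@d/.4).round(4))
E
python3 go.py
```

```text
t 1.1 p [ 0.4751 -0.1289  0.2309] F [-0.95 -0.75  0.72] gap -9.309330672564877e-05 axis [-2.e-04  8.e-04 -1.e+00]
-19 [ 0.538  -0.1935  0.2401]
71 [ 0.5367 -0.4198  0.2403]
161 [ 0.3104 -0.4185  0.2402]
251 [ 0.3117 -0.1922  0.24  ]
```

jog_arm([
  [[0.31,-0.19,0,0,1],[0.31,-0.19,0,0,1],[0.31,-0.19,0,0,1],[0.31,-0.19,0.1,0,1],[0.31,-0.19,0.24,0,1],[0.31,-0.19,0.24,0,1],[0.31,-0.19,0.24,0,1]],
])

```text
time: 1.98
tool_pos: [0.5541, -0.012, 0.1368]
tool_rot: [0.0, 0.976, 0.218, 0.0]
force: [-0.2, -1.3, 1.0]
finger_gap: -0.0003
grasp_force: 0.0
```

```bash
python3 go.py; python3 - <<'E'
from h import *
a=look('scene','s1.png')['frame'][130:280,250:450];b=look('side','d1.png')['frame'][120:270,200:400]
cv2.imwrite('pics/c1.png',cv2.resize(np.hstack([a,b]),None,fx=2,fy=2,interpolation=cv2.INTER_CUBIC)[...,::-1])
E
```

```text
t 1.975 p [ 0.5541 -0.012   0.1368] F [-0.22 -1.26  0.95] gap -0.00029749603624125843 axis [ 9.e-04 -4.e-04 -1.e+00]
-19 [ 0.2332 -0.0178  0.0045]
71 [ 0.23   -0.244   0.0043]
161 [ 0.0037 -0.2408  0.0042]
251 [ 0.007  -0.0146  0.0044]
```

View pics/c1.png

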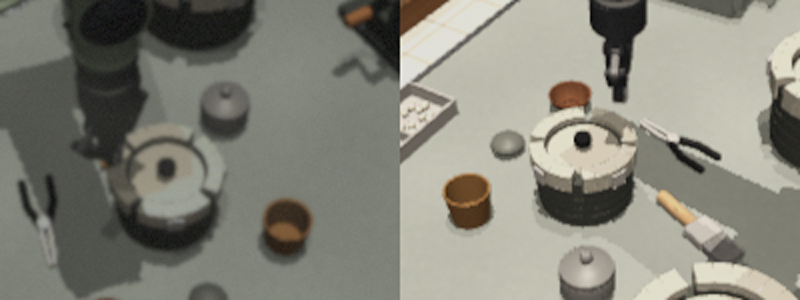

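The tip stands about 7 mm outside the -109° section middle. I'll correct that, then press slowly.

jog_arm([
  [[0.007,-0.015,0,0,1],[0.007,-0.015,0.03,0,1],[0.007,-0.015,0.06,0,1],[0.007,-0.015,0.07,0,1],[0.007,-0.015,0.07,0,1],[0.007,-0.015,0.07,0,1]],
])

```text
time: 2.82
tool_pos: [0.5537, -0.0043, 0.1074]
tool_rot: [0.0, 0.976, 0.219, 0.0]
force: [1.0, -0.8, 0.3]
finger_gap: 0.0003
grasp_force: 0.0
```

```bash
python3 go.py
```

```text
t 2.825 p [ 0.5537 -0.0043  0.1074] F [ 1.05 -0.79  0.27] gap 0.0002858724841959915 axis [ 2.e-04 -0.e+00 -1.e+00]
-19 [ 2.259e-01  2.000e-04 -6.900e-02]
71 [ 0.223 -0.226 -0.069]
161 [-0.0033 -0.2231 -0.0691]
251 [-0.0003  0.0032 -0.0691]
```

Now press in small steps, from z 0.107 to about 0.099.

jog_arm([
  [[0,0,0.005,0,1],[0,0,0.008,0,1],[0,0,0.011,0,1],[0,0,0.011,0,1]],
])

```text
time: 3.32
tool_pos: [0.5537, -0.0043, 0.1035]
tool_rot: [0.0, 0.976, 0.219, 0.0]
force: [-1.4, 0.2, 5.2]
finger_gap: 0.0002
grasp_force: 2.7
```

jog_arm([
  [[0,0,0.003,0,1],[0,0,0.006,0,1],[0,0,0.009,0,1],[0,0,0.009,0,1]],
])

```text
time: 3.82
tool_pos: [0.5533, -0.0042, 0.0989]
tool_rot: [-0.0, 0.976, 0.219, -0.0]
force: [0.4, -0.7, 0.6]
finger_gap: 0.0001
grasp_force: 0.0
```

Force rose to 5 N and then vanished by z 0.099, so the section snapped. Next, -19°.

jog_arm([
  [[0,0,-0.09,0,1],[0,0,-0.09,0,1],[0.113,0,-0.09,0,1],[0.226,0,-0.09,0,1],[0.226,0,-0.09,0,1],[0.226,0,-0.05,0,1],[0.226,0,-0.02,0,1],[0.226,0,-0.02,0,1]],
])

```text
time: 4.82
tool_pos: [0.6335, 0.0339, 0.1056]
tool_rot: [-0.0, 0.976, 0.218, -0.002]
force: [0.6, 0.3, -0.4]
finger_gap: -0.0001
grasp_force: 0.0
```

```bash
python3 go.py; python3 - <<'E'
from h import *
P=cloud(look('side','d2.png'));q=P.reshape(-1,3);w=q[:,:2]-[.575,.055];r=np.hypot(*w.T);a=np.degrees(np.arctan2(w[:,1],w[:,0]))
for A in(-19,71,161,-109):
    for da in(-25,0,25):
        m=(r>.057)&(r<.073)&(np.abs((a-A-da+180)%360-180)<8)&(q[:,2]>.09)&(q[:,2]<.11);print(A+da,m.sum(),np.median(q[m,2]).round(4) if m.any() else None)
E
```

```text
t 4.825 p [0.6335 0.0339 0.1056] F [ 0.57  0.3  -0.4 ] gap -6.44841180727596e-05 axis [-3.2e-03  1.0e-04 -1.0e+00]
-19 [ 0.0047  0.0016 -0.0735]
71 [ 0.0016 -0.2247 -0.0732]
161 [-0.2247 -0.2216 -0.0725]
251 [-0.2216  0.0047 -0.0729]
-44 23 0.1048
-19 7 0.1055
6 24 0.105
46 25 0.1048
71 26 0.1048
96 28 0.1051
136 29 0.1045
161 26 0.1046
186 25 0.1041
-134 24 0.0966
-109 22 0.0969
-84 21 0.097
```

The first section is confirmed shut at 0.097, with the others at 0.1045. Press this one.

jog_arm([
  [[0.003,0,0.003,0,1],[0.003,0,0.006,0,1],[0.003,0,0.009,0,1],[0.003,0,0.012,0,1],[0.003,0,0.015,0,1],[0.003,0,0.017,0,1],[0.003,0,0.017,0,1]],
])

```text
time: 5.75
tool_pos: [0.6363, 0.0349, 0.1001]
tool_rot: [-0.0, 0.976, 0.219, -0.0]
force: [-0.4, 0.2, 0.2]
finger_gap: -0.0001
grasp_force: 0.0
```

```bash
python3 go.py
```

```text
t 5.75 p [0.6363 0.0349 0.1001] F [-0.39  0.21  0.2 ] gap -0.00014715303847562963 axis [-3.e-04  1.e-04 -1.e+00]
-19 [-0.0025  0.0008 -0.0872]
71 [-0.0054 -0.2255 -0.0871]
161 [-0.2317 -0.2226 -0.0871]
251 [-0.2287  0.0037 -0.0871]
```

Force is already gone. I'll press 1.2 mm further for margin, then go to 71°.

jog_arm([
  [[0,0,0.003,0,1],[0,0,0.003,0,1],[0,0,-0.085,0,1],[0,0,-0.085,0,1],[-0.003,-0.112,-0.085,0,1],[-0.005,-0.225,-0.085,0,1],[-0.005,-0.225,-0.085,0,1],[-0.005,-0.225,-0.04,0,1]],
])

```text
time: 6.75
tool_pos: [0.5974, 0.1156, 0.1172]
tool_rot: [0.0, 0.976, 0.219, 0.001]
force: [0.5, -0.7, -0.0]
finger_gap: -0.0004
grasp_force: 0.0
```

```bash
python3 go.py
```

```text
t 6.75 p [0.5974 0.1156 0.1172] F [ 0.47 -0.67 -0.03] gap -0.00035995168035159425 axis [ 3.e-03 -3.e-04 -1.e+00]
-19 [-0.0007  0.225  -0.0441]
71 [-0.0035 -0.0013 -0.0444]
161 [-0.2297  0.0014 -0.045 ]
251 [-0.227   0.2277 -0.0447]
```

jog_arm([
  [[0,0,0.022,0,1],[0,0,0.027,0,1],[0,0,0.031,0,1],[0,0,0.035,0,1],[0,0,0.039,0,1],[0,0,0.042,0,1],[0,0,0.044,0,1],[0,0,0.044,0,1]],
])

```text
time: 7.75
tool_pos: [0.5961, 0.1155, 0.0986]
tool_rot: [-0.0, 0.976, 0.219, -0.0]
force: [-0.3, 0.0, -0.0]
finger_gap: 0.0
grasp_force: 0.0
```

```bash
python3 go.py
```

```text
t 7.75 p [0.5961 0.1155 0.0986] F [-0.28  0.02 -0.02] gap 2.874720365563371e-05 axis [-3.e-04  2.e-04 -1.e+00]
-19 [ 0.0024  0.2259 -0.091 ]
71 [-0.0005 -0.0004 -0.091 ]
161 [-0.2268  0.0026 -0.0909]
251 [-0.2239  0.2288 -0.091 ]
```

jog_arm([
  [[0,0,-0.09,0,1],[0,0,-0.09,0,1],[-0.113,0.001,-0.09,0,1],[-0.226,0.002,-0.09,0,1],[-0.226,0.002,-0.09,0,1],[-0.226,0.002,-0.045,0,1],[-0.226,0.002,-0.045,0,1]],
])

```text
time: 8.62
tool_pos: [0.5145, 0.0763, 0.1158]
tool_rot: [-0.0, 0.976, 0.219, -0.001]
force: [-1.0, 0.3, -0.8]
finger_gap: 0.0
grasp_force: 0.0
```

```bash
python3 go.py
```

```text
t 8.625 p [0.5145 0.0763 0.1158] F [-0.95  0.3  -0.79] gap 3.1017796576284106e-05 axis [-1.7e-03  2.0e-04 -1.0e+00]
-19 [ 0.2286  0.2243 -0.0485]
71 [ 0.2257 -0.002  -0.0483]
161 [-0.0006  0.0009 -0.048 ]
251 [ 0.0023  0.2272 -0.0482]
```

jog_arm([
  [[0,0,0.022,0,1],[0,0,0.027,0,1],[0,0,0.031,0,1],[0,0,0.035,0,1],[0,0,0.039,0,1],[0,0,0.042,0,1],[0,0,0.045,0,1],[0,0,0.045,0,1]],
])

```text
time: 9.62
tool_pos: [0.5146, 0.0761, 0.0986]
tool_rot: [-0.0, 0.976, 0.219, -0.0]
force: [0.2, 0.9, 0.5]
finger_gap: -0.0001
grasp_force: 0.0
```

jog_arm([
  [[0,0,-0.2,0,1],[0,0,-0.3,0,1],[0,0,-0.4,0,1],[-0.2,0.2,-0.4,0,1],[-0.3,0.3,-0.4,0,1],[-0.3,0.3,-0.4,0,1],[-0.3,0.3,-0.4,0,1],[-0.3,0.3,-0.4,0,1]],
])

```text
time: 10.62
tool_pos: [0.4575, -0.0835, 0.2589]
tool_rot: [-0.0, 0.976, 0.218, 0.0]
force: [0.9, 0.9, -0.4]
finger_gap: 0.0004
grasp_force: 0.0
```

```bash
python3 go.py; python3 - <<'E'
from h import *
for n in('side','scene'):
    c=look(n,n+'9.png');q=cloud(c).reshape(-1,3);w=q[:,:2]-[.575,.055];r=np.hypot(*w.T);a=np.degrees(np.arctan2(w[:,1],w[:,0]))
    for A in(-19,71,161,-109):
        o=[]
        for da in(-25,0,25):
            m=(r>.057)&(r<.073)&(np.abs((a-A-da+180)%360-180)<8)&(q[:,2]>.09)&(q[:,2]<.11);o.append((m.sum(),np.median(q[m,2]).round(4) if m.any() else None))
        print(n,A,o)
    d=np.abs(c['frame'].astype(int)-cv2.imread(f'pics/{n}0.png')[...,::-1]).max(2)
a=cv2.imread('pics/scene9.png')[130:330,220:420];b=cv2.imread('pics/scene0.png')[130:330,220:420]
cv2.imwrite('pics/fin.png',cv2.resize(np.hstack([b,a]),None,fx=2,fy=2,interpolation=cv2.INTER_CUBIC))
E
```

```text
t 10.625 p [ 0.4575 -0.0835  0.2589] F [ 0.86  0.95 -0.42] gap 0.00042863026839612135 axis [ 2.e-04  4.e-04 -1.e+00]
-19 [ 0.5277 -0.0763  0.3099]
71 [ 0.5247 -0.3026  0.31  ]
161 [ 0.2984 -0.2995  0.3099]
251 [ 0.3015 -0.0733  0.3098]
side -19 [(np.int64(22), np.float64(0.0966)), (np.int64(23), np.float64(0.0974)), (np.int64(23), np.float64(0.0969))]
side 71 [(np.int64(25), np.float64(0.0968)), (np.int64(26), np.float64(0.0969)), (np.int64(24), np.float64(0.0968))]
side 161 [(np.int64(31), np.float64(0.0967)), (np.int64(27), np.float64(0.0968)), (np.int64(26), np.float64(0.0963))]
side -109 [(np.int64(25), np.float64(0.0972)), (np.int64(24), np.float64(0.0961)), (np.int64(22), np.float64(0.0962))]
scene -19 [(np.int64(33), np.float64(0.0972)), (np.int64(38), np.float64(0.0961)), (np.int64(35), np.float64(0.0959))]
scene 71 [(np.int64(36), np.float64(0.0956)), (np.int64(33), np.float64(0.0963)), (np.int64(32), np.float64(0.095))]
scene 161 [(np.int64(32), np.float64(0.0962)), (np.int64(27), np.float64(0.0954)), (np.int64(27), np.float64(0.0961))]
scene -109 [(np.int64(33), np.float64(0.0963)), (np.int64(30), np.float64(0.0958)), (np.int64(34), np.float64(0.0961))]
```

View pics/fin.png

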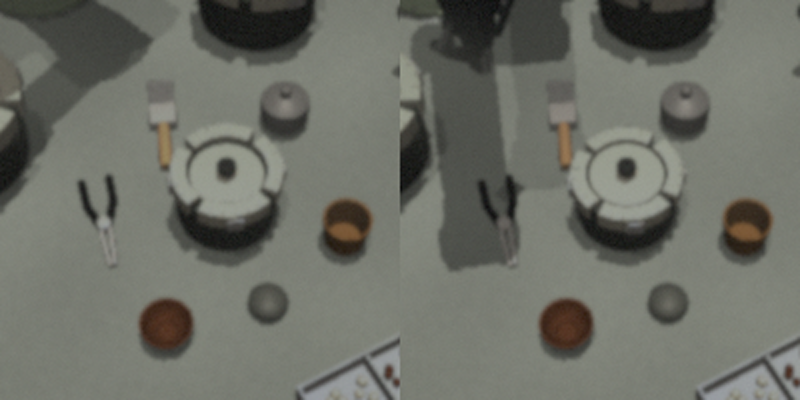

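All four sections read about 0.096, and the before/after views show the barrel (226,170) and its neighbours in the same places. The hand is clear at z 0.26.

```bash
python3 -c "
from rig import order;print(order.close_job())"
```

```text
the job is handed in; nothing more can be done
None
```

All four rim sections of the smallest barrel's lid are clicked shut (each reads about 96 mm), pressed one at a time; the barrel and its neighbours show no movement in the pictures, the hand is clear, and the job was handed in at about 11 s.

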